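# Stack the jewellery stand's tiers with tabs alternating

### The arm

A 6-joint arm with a two-finger parallel gripper is mounted at the origin on the work surface. World frame = base frame: x ahead of the robot, y to its left, z up, the work surface at z = 0. Lengths are in m, angles in degrees, forces in N, time in s.
With the tool pointing down it reaches from about 0.35 to 0.875 m from the base axis. Payload 4.2 kg.
Tool frame: the origin (TCP) lies midway between the tips of the shut fingers; the grasp point (between the pads) lies 19 mm behind it; y points along the fingers, z is the direction in which the jaws open and shut, and the axes are right-handed (so a half turn about y gives the same grasp; the last joint's range is limited). The gripper opens to 87 mm and grips with 3 to 60 N. Pads are 19 mm wide; open, the fingers measure 117 mm over their backs; the gripper's body (75 mm by 190 mm) begins 51 mm behind the grasp point.
Start: joints at [89.588, 22.042, 0.453, 0, -68.411, -14.817], TCP at [0.164, 0.603, 0.195] pointing down, gripper open.
Joint ranges: [-179.83, 179.83], [-69.29, 118.12], [-61.27, 80.66], [-181.25, 117.63], [-171.15, -9.14], [-177.46, 177.46]. Speed limits (degrees/s): [159.86, 159.86, 180, 180, 180, 180].

### API

Orientations are given as [roll, pitch, yaw] about the fixed x, y, z axes, in that order (R = Rz(yaw) Ry(pitch) Rx(roll)).
In Python, from workcell import env gives the robot as it stands. The module is installed in compiled form; this text tells all that it offers. Calls block until the motion is done:
- env.goto(position, orientation): joint-space move of the TCP to a pose.
- env.move_straight(position, rotation=None, rate=0.15, force_limit=None): straight line of the TCP; rotation=None keeps the orientation; rate is the mean speed in m/s. With force_limit (N) it stops when the force on the tool has changed by that much, and returns True; else False.
- env.set_joints(angles): joint-space move.
- env.gripper_to(opening, grasp_force=None): opening from 0.0 (shut) to 1.0 (fully open); grasp_force is the grip in N (None keeps the last); returns when the fingers have stopped.
- env.dwell(seconds).
- env.inverse_kinematics(position, orientation): joint angles nearest the present ones, or None.
- env.read_state(): the state.
- env.grab_frame(name): name is "side" or "top"; returns a dict with "image" (420x560x3 uint8, blue, green, red), "fx", "fy", "cx", "cy" (pixels), "position" and "orientation" of the camera in the world. Camera axes: x right, y up, looking along -z (the intrinsics and any distortion apply to the point x, -y, -z); pixel columns grow to the right and rows downward; lengths in m; the calibration is good to about 2 mm. A picture is of the moment at which its call begins. There is no depth.
A pose or a line that the arm cannot do raises env.Unreachable and nothing moves.
- env.close_job(): hands the job in, once; it reports no verdict.
Trained networks look in a picture, given as the dict that the camera call returned (one of the last four; its "shot" number tells which), for a name from the list of things; names that differ only in an ending like _2 or _b are one class to them, and where a whole thing is asked for, a point or a joint stands for the part that bears it (a point fixed in the world has none). Each returns a list of dicts, best first, with "score" (0 to 1); they miss things now and then, are a little off and sometimes report something else, mostly with a low value. They report only what shows in the picture. A call takes as long as a camera call. They do not tell look-alikes from the thing itself.
- env.search_frame(picture, thing): "xyz" ([x, y, z] in m, in world coordinates, good to about 4 mm: the middle of the surface that is visible of it).
- env.trace(picture, thing): "mask" (420x560 bool, what is visible of it).
The state is a dict: "clock": time; "joint_positions": joint angles; "qvel": joint speeds; "joint_torque": joint torques, N m; "position": TCP position; "tool_rot": TCP orientation; "force": force on the tool from outside, world axes, zero at the start; "wrist_torque": the same for the moment, N m; "opening": opening from 0.0 (shut) to 1.0 (fully open).
Only numpy, scipy, OpenCV 4.12 (cv2) and the standard library are available. Lean on these libraries where they do the work, as an engineer would, in place of code of your own. Each camera call takes 0.05 s, during which the arm holds its last target.

### The job

Put the two loose metal tiers onto the ribbed post of the jewellery stand, first the toothed one with its tab on the opposite side from the stand's own wooden tab, then the plain square one on top with its tab back on the wooden tab's side. The post's ribs sit at an angle you have to feel for: rest each tier on them lightly, turn it until it drops over them, and slide it fully home without forcing. Let go of both, and leave the other things where they are.

Things in the scene. Friction and masses are not known exactly. Their poses are not given: they have to be found in the camera images.
- stand: Dark wooden jewellery stand, fixed. Origin: middle of its underside, z up. Round base 84 mm across, 12 mm high; column 34 mm across up to a flat shoulder 50 mm above the origin, where the first tier rests. Its own fixed wooden tab points along the stand's +x, 69 mm long, top 33 mm above the origin.
- rib_top (a point): On the post's axis, 98 mm above the stand's origin, level with the flat tops of the post's four ribs (a cross, 26 mm tip to tip, 8 mm wide, from 50 to 98 mm). The post stands turned by up to 0.4 rad either way against the stand's axes; this point has the STAND's axes and does not show the ribs' angle: feel for it. The post is stiff in its seat and stays so.
- post_tip (a point): Tip of the steel post, on its axis, 114 mm above the stand's origin. Above the ribs a round pilot 11.6 mm across runs up to 108 mm and tapers to 6 mm at 114 mm. A tier set over the pilot rests on the rib tops until turned to within about 0.07 rad of the ribs, then slides down. 45 N or more between tier and stand, post or other tier is forcing.
- toothed_centre (a point): Necklace tier, aluminium, edge with 11 teeth, 88 mm across, 100-170 g. Square collar 38 x 38 mm, 26 mm tall; this point is its middle, 13 mm above the underside. The flange round its foot is 4 mm thick, so 22 mm of collar stands free above it, to be gripped across either pair of flat sides (x or y). z up. Home: this point 63 mm above the stand's origin.
- toothed_tab (a point): Middle of the round 22 mm end of this tier's flat tab: 58 mm from the tier's axis along the tier's +x, 2 mm above its underside; the tab is 14 mm wide, 4 mm thick and reaches 69 mm out.
- toothed_hole (a point): Centre of the tier's hole at its underside (axes as the tier): a cross-shaped hole right through, arms parallel to the tier's x and y, 10.4 mm wide and 28.4 mm from end to end, alike over the full 26 mm height. A tier fits the ribs every quarter turn; only the tab tells the right one.
- plain_centre (a point): Ring tier, aluminium, plain square edge 58 mm, no teeth, 95-160 g. Square collar 38 x 38 mm, 26 mm tall; this point is its middle, 13 mm above the underside. The flange round its foot is 4 mm thick, so 22 mm of collar stands free above it, to be gripped across either pair of flat sides (x or y). z up. Home: this point 89 mm above the stand's origin.
- plain_tab (a point): Middle of the round 22 mm end of this tier's flat tab: 58 mm from the tier's axis along the tier's +x, 2 mm above its underside; the tab is 14 mm wide, 4 mm thick and reaches 69 mm out.
- plain_hole (a point): Centre of the tier's hole at its underside (axes as the tier): a cross-shaped hole right through, arms parallel to the tier's x and y, 10.4 mm wide and 28.4 mm from end to end, alike over the full 26 mm height. A tier fits the ribs every quarter turn; only the tab tells the right one.
- egg_dish: Bystander: white ceramic egg dish, 72 mm across, 32 mm tall; origin under its foot
- hair_slide: Bystander: steel hair slide, 75 x 14 mm, 8 mm high; origin under its middle
- ring_box: Bystander: dark wooden ring box, 52 mm square, 34 mm high; origin under its middle
- cream_jar: Bystander: small glass jar with white cap, 52 mm across, 45 mm tall; origin under its foot
- hairbrush: Bystander: wooden hairbrush about 170 mm long, lying at the right; origin under its middle
Mind the look-alikes: they are no part of the job. Of the things like the stand, leave any that is red; of the rest the smaller one is meant.

How it is judged (in metres and radians):
On the way, in this order (a step that is already met when the one before it is completed fails the run):
1. the toothed tier is fully home on the stand's shoulder, level, its tab on the side away from the wooden tab (z of toothed_centre in the frame of stand between 0.059 and 0.066 m and horizontal distance between toothed_centre and post_tip below 0.004 m and angle between toothed_centre's own z axis and vertical below 0.07 rad and x of toothed_tab in the frame of stand below -0.035 m), for 0.2 s.
2. the plain tier is fully home on top of it, level, its tab on the wooden tab's side (all of step 1 and z of plain_centre in the frame of stand between 0.085 and 0.092 m and horizontal distance between plain_centre and post_tip below 0.004 m and angle between plain_centre's own z axis and vertical below 0.07 rad and x of plain_tab in the frame of stand above 0.035 m), for 0.2 s.
At the end, for the whole second after the job is handed in: Both tiers rest released on the post, toothed below, each within 3 mm of fully down, 4 mm of the axis and 4 degrees of level; the toothed tier's tab end at least 35 mm from the axis on the side away from the wooden tab, the plain tier's at least 35 mm on the wooden tab's side (all of step 2 and linear speed of each of toothed, plain below 0.02 m/s); the robot touches nothing.
It fails at once if the toothed tier is forced: 45 N or more between it and the stand or its post (contact force between toothed and stand above 45 N).
It fails at once if the plain tier is forced: 45 N or more between it and the stand or its post (contact force between plain and stand above 45 N).
It fails at once if 45 N or more between the two tiers (contact force between toothed and plain above 45 N).
It fails at once if a bystander is shoved by more than 30 mm or knocked over (distance of any of egg_dish, hair_slide, ring_box, cream_jar, hairbrush from where it was at the start of the episode above 0.03 m or angle between any of egg_dish, hair_slide, ring_box, cream_jar, hairbrush's own z axis and vertical above 0.6 rad).
It also fails if it takes over 72 s, if anything falls off the work surface, if the arm or the gripper's body presses on something with over 40 N, if the wrist force passes 120 N, or if a joint passes its speed limit or range.

## Working session

There is one attempt and no reset: what is moved stays moved. The work goes in short steps, each a Python script; the robot and the scene stay as the last script left them, time stands still between calls to the robot, and variables do not carry over. Pictures are saved under pics/ and viewed, and the job is handed in when it is done.

```bash
mkdir -p pics && ls && python3 - <<'E'
from workcell import env
import cv2,numpy as np
s=env.read_state();print({k:np.round(v,3) for k,v in s.items()})
for n in("side","top"):
    f=env.grab_frame(n);cv2.imwrite(f"pics/{n}0.png",f["image"])
    print(n,{k:v for k,v in f.items() if k!="image"})
    for t in ("stand","toothed_centre","toothed_tab","plain_centre","plain_tab","rib_top","post_tip"):
        for d in env.search_frame(f,t): print(t,np.round(d["xyz"],3),round(d["score"],2))
print(env.read_state()["clock"])
E
```

```text
pics
{'clock': np.float64(0.0), 'joint_positions': array([ 8.9589e+01,  2.2092e+01,  3.8100e-01, -3.1000e-02, -6.8414e+01,
       -1.4818e+01]), 'qvel': array([ 0.017, -0.057,  0.016, -0.048, -0.047, -0.02 ]), 'joint_torque': array([-1.0000e-03, -3.9067e+01,  1.8741e+01,  4.2200e+00,  1.1000e-02,
       -0.0000e+00]), 'position': array([0.164, 0.602, 0.194]), 'tool_rot': array([-8.9871e+01,  5.0000e-03,  1.6476e+02]), 'force': array([-0.088,  0.755, -0.202]), 'wrist_torque': array([ 0.051, -0.012, -0.024]), 'opening': np.float64(0.999)}
side {'fx': 432.6153230760215, 'fy': 432.6153230760215, 'cx': 283.6886598642991, 'cy': 213.72376128449864, 'position': array([0.05413054, 0.45050952, 0.6801677 ]), 'orientation': array([ 5.01769084e+01,  1.28701818e-01, -1.38045680e+02]), 'shot': 1}
stand [0.358 0.27  0.031] 0.69
stand [0.531 0.066 0.022] 0.66
stand [0.397 0.006 0.019] 0.62
toothed_centre [0.522 0.25  0.006] 0.89
toothed_tab [0.522 0.253 0.007] 0.83
toothed_tab [0.406 0.132 0.003] 0.74
plain_centre [ 0.502 -0.218  0.007] 0.89
plain_tab [ 0.506 -0.218  0.007] 0.73
rib_top [0.529 0.068 
[... 257 characters left out ...]
5095499528915, 'cx': 288.3102650596584, 'cy': 213.16512143885637, 'position': array([ 0.47534138, -0.08174933,  1.49505855]), 'orientation': array([  2.57334051,   0.26224314, -88.39985148]), 'shot': 2}
stand [0.368 0.245 0.018] 0.67
stand [0.537 0.052 0.011] 0.6
stand [ 0.402 -0.008  0.012] 0.56
toothed_centre [0.536 0.244 0.008] 0.59
toothed_centre [ 0.625 -0.407  0.017] 0.2
toothed_tab [0.533 0.243 0.004] 0.91
plain_centre [ 0.51  -0.228  0.006] 0.8
rib_top [0.533 0.055 0.016] 0.86
rib_top [ 0.4   -0.002  0.011] 0.7
rib_top [0.374 0.254 0.013] 0.64
rib_top [ 0.727 -0.148  0.044] 0.36
post_tip [0.37  0.247 0.015] 0.8
post_tip [0.536 0.054 0.012] 0.68
post_tip [ 0.405 -0.007  0.013] 0.6
0.8
```

View pics/side0.png

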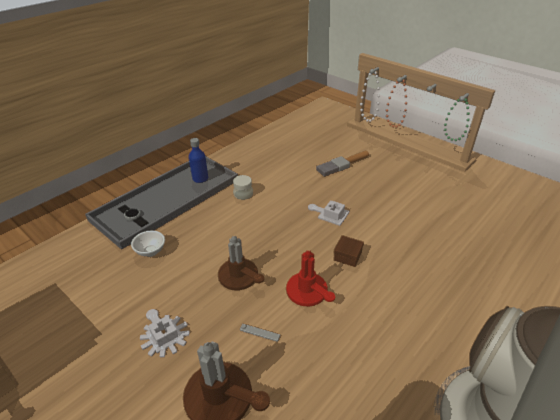

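View pics/top0.png

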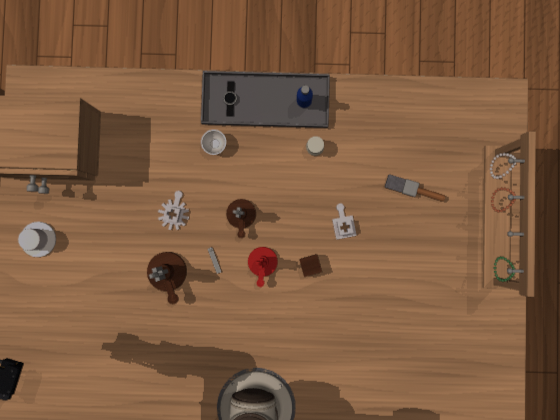

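Stand candidates in the top view are the big dark one (165,272), the small dark one (240,213) and the red one (262,262). The small dark one, near (0.535, 0.055), is the one meant. The toothed tier is at (172,214) and the plain one at (344,226). I'll check all of them in crops.

```bash
python3 - <<'E'
import cv2,numpy as np
s=cv2.imread("pics/side0.png");t=cv2.imread("pics/top0.png")
def c(im,x,y,w=40): return cv2.resize(im[y-w:y+w,x-w:x+w],(260,260),interpolation=cv2.INTER_CUBIC)
r1=np.hstack([c(s,240,262),c(s,165,330),c(s,330,210)])
r2=np.hstack([c(t,240,215,30),c(t,173,212,30),c(t,344,222,30)])
cv2.imwrite("pics/crop0.png",np.vstack([r1,r2]))
E
```

```text
(no output)
```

View pics/crop0.png

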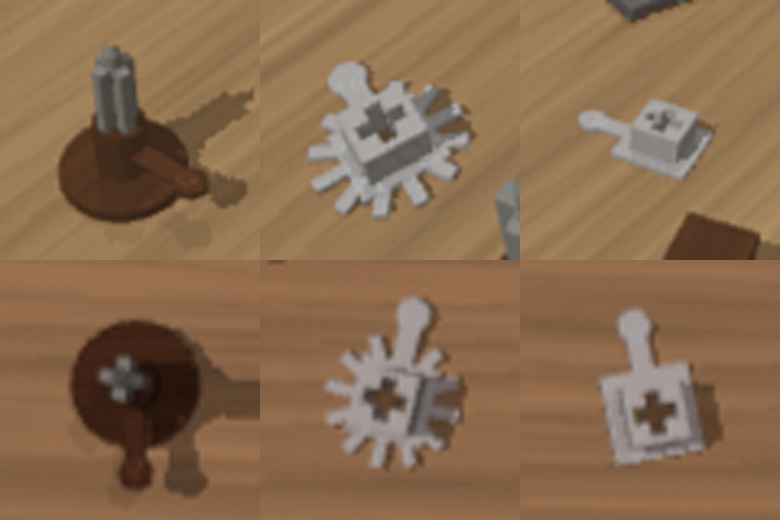

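```bash
cat > fit.py <<'E'
import numpy as np,cv2
from scipy.spatial.transform import Rotation as Ro
from scipy.optimize import minimize
def proj(f,P):
    R=Ro.from_euler('xyz',f["orientation"],degrees=True).as_matrix()
    q=(np.asarray(P)-f["position"])@R
    return np.c_[f["cx"]+f["fx"]*q[:,0]/-q[:,2], f["cy"]-f["fy"]*q[:,1]/-q[:,2]]
def cyl(r,z0,z1,x=0,r1=None):
    a=np.linspace(0,2*np.pi,48,endpoint=False);r1=r if r1 is None else r1
    return np.r_[np.c_[x+r*np.cos(a),r*np.sin(a),0*a+z0],np.c_[x+r1*np.cos(a),r1*np.sin(a),0*a+z1]]
def box(x0,x1,y0,y1,z0,z1): return np.array([[x,y,z] for x in(x0,x1) for y in(y0,y1) for z in(z0,z1)])
def rz(P,a): return P@Ro.from_euler('z',a).as_matrix().T
def stand(p=0.0):
    L=[cyl(42,0,12),cyl(17,12,50),box(10,58,-7,7,25,33),cyl(11,25,33,58),cyl(5.8,98,108),cyl(5.8,108,114,0,3)]
    L+=[rz(box(-13,13,-4,4,50,98),p),rz(box(-4,4,-13,13,50,98),p)]
    return L
def plain(): return [box(-29,29,-29,29,0,4),box(-19,19,-19,19,0,26),box(10,58,-7,7,0,4),cyl(11,0,4,58)]
def toothed_core(): return [cyl(44,0,4),box(-19,19,-19,19,0,26),box(10,58,-7,7,0,4),cyl(11,0,4,58)]
S=4
def render(f,prims,pose,z0=0,roi=None):
    x,y,a=pose[:3];u0,v0,u1,v1=roi
    m=np.zeros(((v1-v0)*S,(u1-u0)*S),np.uint8)
    for P in prims:
        W=rz(P/1000,a)+[x,y,z0]
        q=proj(f,W);q=(q+0.5-[u0,v0])*S
        h=cv2.convexHull((q*16).astype(np.int32))
        cv2.fillConvexPoly(m,h,255,shift=4)
    return cv2.resize(m,(u1-u0,v1-v0),interpolation=cv2.INTER_AREA)/255.
E
python3 - <<'E'
from workcell import env
from fit import *
import pickle
D={}
for n in("side","top"):
    f=env.grab_frame(n);D[n]=f;f["m"]={}
    for t in("stand","toothed_centre","plain_centre"):
        f["m"][t]=[(d["mask"],d["score"]) for d in env.trace(f,t)]
        for m,s in f["m"][t]:
            v,u=np.nonzero(m);print(n,t,round(s,2),m.sum(),u.mean().round(1),v.mean().round(1))
pickle.dump(D,open("d0.pkl","wb"))
E
```

```text
side stand 0.95 4170 219.7 388.8
side stand 0.74 1484 307.5 284.2
side stand 0.58 1353 237.9 268.6
side toothed_centre 0.69 1391 163.0 332.7
side toothed_centre 0.53 342 259.4 332.1
side toothed_centre 0.34 1339 237.9 268.6
side plain_centre 0.89 514 330.1 212.0
top stand 0.94 1309 166.9 273.5
top stand 0.77 761 241.4 215.4
top stand 0.62 794 262.3 263.3
top stand 0.56 486 343.7 224.1
top toothed_centre 0.88 505 172.9 213.1
top plain_centre 0.58 433 343.1 223.8
```

```bash
cat >> fit.py <<'E'
def toothed(): return [cyl(31,0,4)]+[rz(box(20,44,-3.5,3.5,0,4),np.pi*k/6) for k in range(1,12)]+plain()[1:]
def fit(views,prims_fn,x0,z0=0,n=3):
    rois=[]
    for f,m in views:
        v,u=np.nonzero(m);rois.append((max(u.min()-8,0),max(v.min()-8,0),min(u.max()+9,560),min(v.max()+9,420)))
    def cost(x):
        c=0
        for (f,m),r in zip(views,rois):
            R=render(f,prims_fn(*x[3:]),x[:3],z0,r)
            c+=((R-m[r[1]:r[3],r[0]:r[2]])**2).sum()/m.sum()
        return c
    best=None
    x0=np.array(x0,float)
    for k in range(n):
        sm=np.vstack([x0]+[x0+np.eye(len(x0))[i]*([.006,.006]+[.15]*5)[i] for i in range(len(x0))])
        r=minimize(cost,x0,method="Nelder-Mead",options=dict(initial_simplex=sm,xatol=1e-4,fatol=1e-5,maxiter=400));x0=r.x
    return r.x,r.fun
E
python3 - <<'E'
from fit import *
import pickle
D=pickle.load(open("d0.pkl","rb"));s,t=D["side"],D["top"]
sm=[(s,s["m"]["stand"][2][0]),(t,t["m"]["stand"][1][0])]
for v,nm in((sm,"both"),(sm[:1],"side"),(sm[1:],"top")):
    print("stand",nm,*[ (np.round(x,4),round(c,3)) for x,c in [fit(v,lambda:stand(0.),[.535,.055,3.14])]])
tm=[(s,s["m"]["toothed_centre"][0][0]),(t,t["m"]["toothed_centre"][0][0])]
pm=[(s,s["m"]["plain_centre"][0][0]),(t,t["m"]["plain_centre"][0][0])]
for v,nm in((0,"both"),(1,"side"),(2,"top")):
    g=lambda L:[L,L[:1],L[1:]][v]
    print("toothed",nm,*[(np.round(x,4),round(c,3)) for x,c in [fit(g(tm),toothed,[.53,.245,-.15])]])
    print("plain",nm,*[(np.round(x,4),round(c,3)) for x,c in [fit(g(pm),plain,[.505,-.22,.2])]])
E
```

```text
stand both (array([0.5372, 0.0594, 3.1972]), np.float64(0.11))
stand side (array([0.5403, 0.0572, 3.1879]), np.float64(0.062))
stand top (array([0.5366, 0.0593, 3.1844]), np.float64(0.027))
toothed both (array([ 0.5305,  0.2517, -0.2123]), np.float64(0.398))
plain both (array([ 0.5081, -0.231 ,  0.2104]), np.float64(0.292))
toothed side (array([ 0.5314,  0.2502, -0.2055]), np.float64(0.084))
plain side (array([ 0.5095, -0.2326,  0.2247]), np.float64(0.073))
toothed top (array([ 0.5296,  0.2523, -0.2196]), np.float64(0.271))
plain top (array([ 0.5076, -0.2303,  0.213 ]), np.float64(0.189))
```

```bash
python3 - <<'E'
from fit import *
import pickle
D=pickle.load(open("d0.pkl","rb"));s,t=D["side"],D["top"]
def post(p):return [q for q in stand(p)[4:]]
V=[]
for f,i in((s,2),(t,1)):
    m=cv2.dilate(f["m"]["stand"][i][0].astype(np.uint8),np.ones((5,5)))
    im=f["image"].astype(float); 
    # soft coverage: blue channel relative (brown has low blue)
    b=im[...,0]; sat=(im[...,2]-im[...,0])/(im.max(2)+1)
    g=((sat<.28)&(m>0)&(b>50)).astype(float); print(g.sum()); V.append((f,g))
for p in np.linspace(-.8,.8,17):
    out=[]
    for v in(V,V[:1],V[1:]):
        x,c=fit(v,lambda:post(p),[.538,.0585,3.19-0],n=1) if 0 else (None,None)
        roi=None
        def cost(xy):
            c=0
            for f,m in v:
                vv,u=np.nonzero(m);r=(u.min()-6,vv.min()-6,u.max()+7,vv.max()+7)
                c+=((render(f,post(p),[xy[0],xy[1],3.19],0,r)-m[r[1]:r[3],r[0]:r[2]])**2).sum()/m.sum()
            return c
        r=minimize(cost,[.538,.0585],method="Nelder-Mead",options=dict(initial_simplex=[[.538,.0585],[.543,.0585],[.538,.0635]],xatol=1e-4))
        out+=[*np.round(r.x,4),round(r.fun,3)]
    print(round(p,2),out)
E
```

```text
304.0
60.0
-0.8 [np.float64(0.5372), np.float64(0.0611), np.float64(0.784), np.float64(0.5365), np.float64(0.0606), np.float64(0.151), np.float64(0.5394), np.float64(0.0651), np.float64(0.572)]
-0.7 [np.float64(0.537), np.float64(0.0611), np.float64(0.7), np.float64(0.537), np.float64(0.0606), np.float64(0.132), np.float64(0.5391), np.float64(0.0632), np.float64(0.514)]
-0.6 [np.float64(0.5373), np.float64(0.0618), np.float64(0.642), np.float64(0.5366), np.float64(0.0605), np.float64(0.139), np.float64(0.5385), np.float64(0.0633), np.float64(0.427)]
-0.5 [np.float64(0.5378), np.float64(0.0616), np.float64(0.547), np.float64(0.5371), np.float64(0.0601), np.float64(0.129), np.float64(0.5389), np.float64(0.0635), np.float64(0.345)]
-0.4 [np.float64(0.5378), np.float64(0.0617), np.float64(0.471), np.float64(0.5374), np.float64(0.0602), np.float64(0.113), np.float64(0.5386), np.float64(0.063), np.float64(0.278)]
-0.3 [np.float64(0.5376), np.float64(0.0613), np.float64(0.398), np.float64(0.5381), np.float64(0.0597), np.float64(0.085), np.float64(0.5386), np.float64(0.0633), np.float64(0.22
[... 1299 characters left out ...]
np.float64(0.0591), np.float64(0.846), np.float64(0.5372), np.float64(0.0603), np.float64(0.165), np.float64(0.5427), np.float64(0.0632), np.float64(0.605)]
0.6 [np.float64(0.5396), np.float64(0.0596), np.float64(0.856), np.float64(0.5375), np.float64(0.0607), np.float64(0.17), np.float64(0.5427), np.float64(0.0626), np.float64(0.605)]
0.7 [np.float64(0.5354), np.float64(0.0628), np.float64(0.833), np.float64(0.5361), np.float64(0.061), np.float64(0.166), np.float64(0.5432), np.float64(0.0628), np.float64(0.591)]
0.8 [np.float64(0.5372), np.float64(0.0606), np.float64(0.767), np.float64(0.5369), np.float64(0.0605), np.float64(0.141), np.float64(0.5401), np.float64(0.0651), np.float64(0.553)]
```

```bash
python3 - <<'E'
from workcell import env
import cv2,numpy as np
yaw=168.0
o=[-90,0,yaw]
env.goto([.5305,.2515,.12],o)
s=env.read_state();print(s["clock"],s["position"],s["tool_rot"],s["joint_positions"].round(1) if hasattr(s["joint_positions"],'round') else s["joint_positions"])
print(env.move_straight([.5305,.2515,.007],rate=.12,force_limit=8))
print(env.read_state()["position"])
env.gripper_to(0.0,30)
s=env.read_state();print(s["clock"],s["position"],s["opening"],s["opening"]*87,s["force"])
env.move_straight([.5305,.2515,.18],rate=.15)
f=env.grab_frame("side");cv2.imwrite("pics/side1.png",f["image"])
s=env.read_state();print(s["clock"],s["position"],s["opening"]*87,s["force"])
E
```

```text
3.0583 [0.53039754 0.25246554 0.12025024] [-9.00335852e+01  2.49451360e-02  1.68074376e+02] [ 41.2  22.  -11.1  -0.  -56.8  36.8]
False
[0.53107258 0.25200473 0.00777585]
5.675 [0.53052098 0.25148094 0.00700446] 0.0024994520756331856 0.21745233058008714 [ 0.20147873 -0.38218718  0.28362389]
7.025 [0.52992083 0.25113258 0.17880846] 0.3662447227378447 [ 0.29202073  0.10249396 -0.46193663]
```

View pics/side1.png

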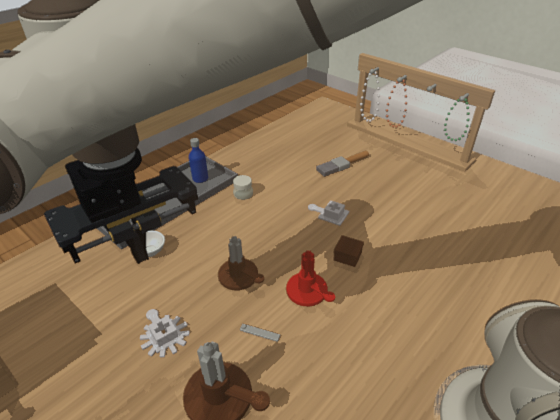

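```bash
python3 - <<'E'
from workcell import env
import cv2,numpy as np
from fit import *
f=env.grab_frame("top");cv2.imwrite("pics/top1.png",f["image"])
import pickle
D=pickle.load(open("d0.pkl","rb"))
p=env.read_state()["position"];print(p)
for n in("side","top"): print(n,proj(D[n],[p,p+[0,0,.1],[.5305,.2515,.026]]).round(0))
E
```

```text
[0.53000837 0.25116912 0.17884505]
side [[144. 269.]
 [129. 221.]
 [161. 327.]]
top [[158. 211.]
 [147. 209.]
 [172. 214.]]
```

View pics/top1.png

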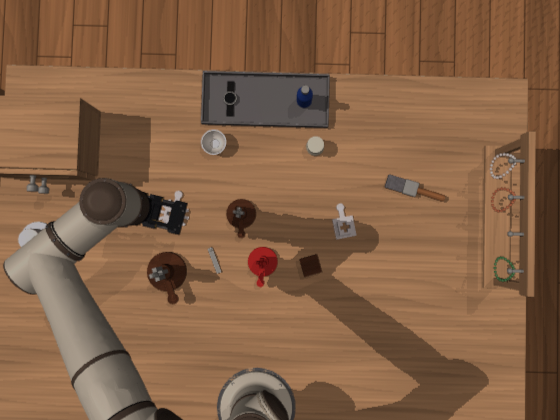

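```bash
python3 - <<'E'
import cv2,numpy as np
s=cv2.imread("pics/side1.png");a=cv2.imread("pics/side0.png")
r=cv2.resize(s[160:360,40:240],(600,600),interpolation=cv2.INTER_CUBIC)
b=cv2.resize(np.vstack([a[300:366,120:206],s[300:366,120:206]]),(200,310))
o=np.zeros((600,800,3),np.uint8);o[:,:600]=r;o[:310,600:]=b
cv2.imwrite("pics/z1.png",o)
E
```

```text
(no output)
```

View pics/z1.png

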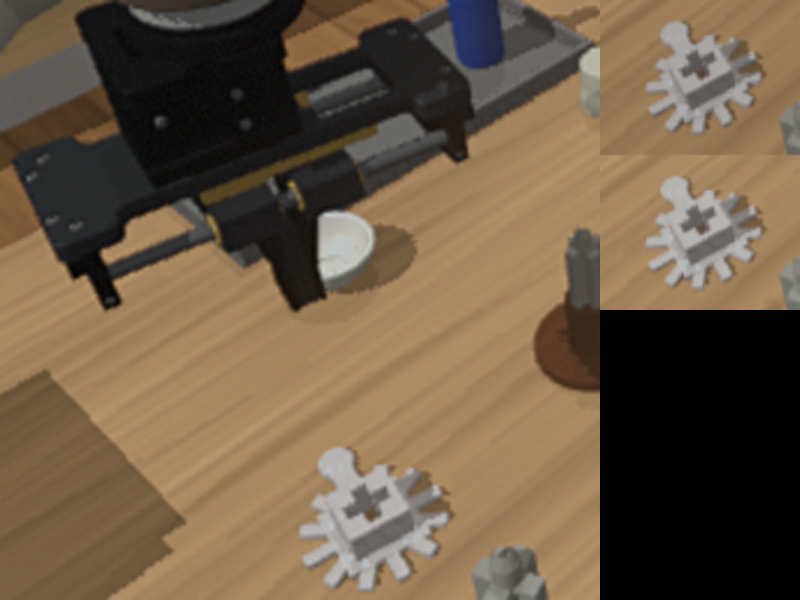

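```bash
python3 - <<'E'
from workcell import env
import cv2,numpy as np
env.gripper_to(1.0)
print(env.move_straight([.5305,.2515,.012],rate=.2,force_limit=10))
f=env.grab_frame("side");cv2.imwrite("pics/side2.png",f["image"])
cv2.imwrite("pics/side2z.png",cv2.resize(f["image"][220:400,60:300],(800,600),interpolation=cv2.INTER_CUBIC))
s=env.read_state();print(s["clock"],s["position"],s["opening"],s["force"])
E
```

```text
False
9.6333 [0.53150869 0.25227194 0.01345064] 0.99905387740759 [-0.41489278 -0.51995749  0.65513821]
```

View pics/side2z.png

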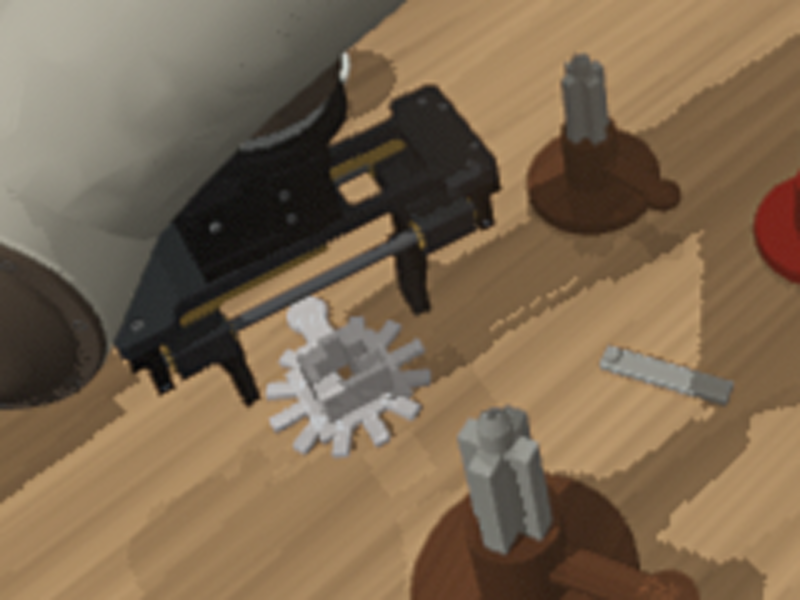

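```bash
python3 - <<'E'
from workcell import env
import cv2,numpy as np
for z in (.006,.001,-.004,-.009):
    r=env.move_straight([.5305,.2515,z],rate=.03,force_limit=5)
    s=env.read_state();print(r,s["clock"],s["position"].round(4),s["force"].round(2))
    if r: break
f=env.grab_frame("side");cv2.imwrite("pics/side3.png",f["image"])
cv2.imwrite("pics/side3z.png",cv2.resize(f["image"][250:370,90:250],(800,600),interpolation=cv2.INTER_CUBIC))
E
```

```text
False 9.9833 [0.5304 0.2514 0.0061] [-0.24 -0.09  0.67]
False 10.3 [0.5303 0.2513 0.0007] [ 0.1   0.5  -0.91]
False 10.6167 [ 0.5303  0.2513 -0.0043] [-0.05 -0.61 -0.39]
False 10.9333 [ 0.5303  0.2513 -0.0093] [-0.21 -0.   -0.65]
```

View pics/side3z.png

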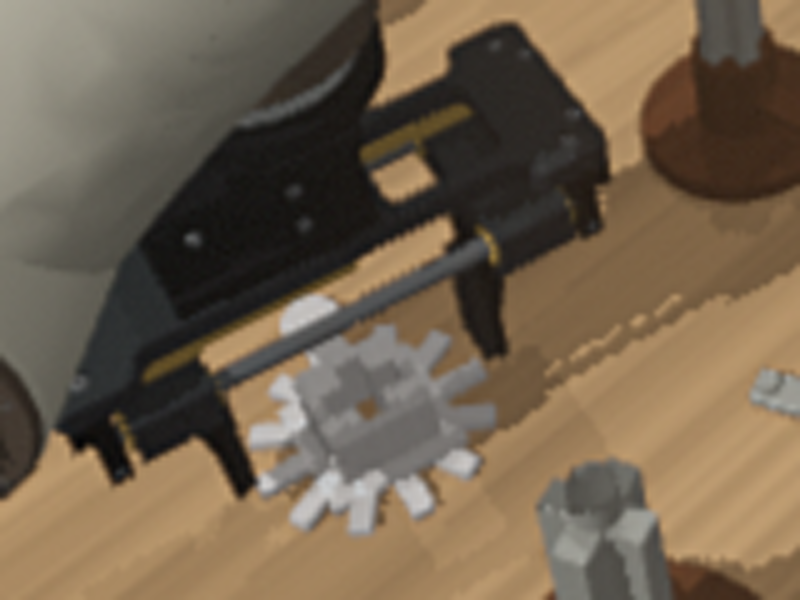

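```bash
python3 - <<'E'
from fit import *
import pickle
D=pickle.load(open("d0.pkl","rb"))
for z in(-.009,0,.005,.01,.02,.026): print(z,proj(D["side"],[[.5305,.2515,z],[.5305+.0435*np.sin(np.radians(12)),.2515+.0435*.98,z],[.5305-.0435*np.sin(np.radians(12)),.2515-.0435*.98,z]]).round(1).tolist())
E
```

```text
-0.009 [[164.9, 338.6], [142.4, 350.9], [186.3, 326.9]]
0 [[164.0, 335.8], [141.3, 348.1], [185.6, 324.0]]
0.005 [[163.5, 334.2], [140.7, 346.5], [185.2, 322.4]]
0.01 [[163.0, 332.5], [140.1, 344.9], [184.8, 320.8]]
0.02 [[162.0, 329.3], [138.9, 341.6], [184.0, 317.5]]
0.026 [[161.4, 327.3], [138.1, 339.6], [183.5, 315.5]]
```

```bash
python3 - <<'E'
from workcell import env
import cv2,numpy as np
env.gripper_to(0.0,15)
s=env.read_state();print(s["clock"],s["position"].round(4),s["opening"]*87,s["force"].round(2))
f=env.grab_frame("side");cv2.imwrite("pics/side4.png",f["image"])
cv2.imwrite("pics/side4z.png",cv2.resize(f["image"][250:370,90:250],(800,600),interpolation=cv2.INTER_CUBIC))
E
```

```text
11.85 [ 0.5304  0.2514 -0.009 ] 37.50513148627623 [ 0.08 -0.19 -0.51]
```

View pics/side4z.png

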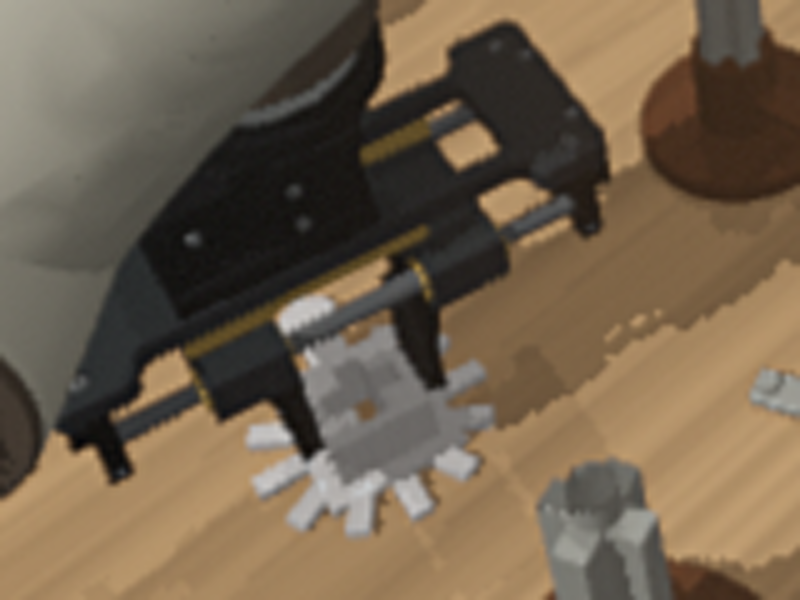

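```bash
cat > h.py <<'E'
from workcell import env
import cv2,numpy as np
def st(tag=""):
    s=env.read_state();print(tag,round(float(s["clock"]),2),s["position"].round(4),"yaw",round(float(s["tool_rot"][2]),2),"op",round(float(s["opening"]*87),1),"F",s["force"].round(1),"M",s["wrist_torque"].round(2));return s
def shot(n,name,box=None):
    f=env.grab_frame(n);im=f["image"]
    if box:
        u0,v0,u1,v1=box;k=min(800/(u1-u0),600/(v1-v0));im=cv2.resize(im[v0:v1,u0:u1],None,fx=k,fy=k,interpolation=cv2.INTER_CUBIC)
    cv2.imwrite(f"pics/{name}.png",im);return f
E
python3 - <<'E'
from h import *
import pickle
env.gripper_to(0.0,30)
env.move_straight([.5305,.2515,.150],rate=.18)
env.move_straight([.5382,.0598,.150],[-90,0,173.7],rate=.2)
env.move_straight([.5382,.0598,.112],rate=.1,force_limit=6)
st()
f=shot("side","side5",(160,170,320,290))
ms=[(d["mask"],d["score"]) for d in env.trace(f,"toothed_centre")]+[(d["mask"],d["score"]) for d in env.trace(f,"stand")]
f["ms"]=ms;pickle.dump(f,open("d5.pkl","wb"));print([(m.sum(),round(s,2),np.argwhere(m).mean(0).round()) for m,s in ms])
E
```

```text
14.79 [0.5386 0.0603 0.1122] yaw 173.76 op 37.4 F [ 0.1 -0.6 -1.4] M [ 0.01 -0.03 -0.01]
[(np.int64(755), 0.77, array([231., 233.])), (np.int64(4132), 0.96, array([389., 220.])), (np.int64(1250), 0.78, array([270., 238.])), (np.int64(602), 0.73, array([243., 148.])), (np.int64(1451), 0.6, array([285., 307.]))]
```

View pics/side5.png

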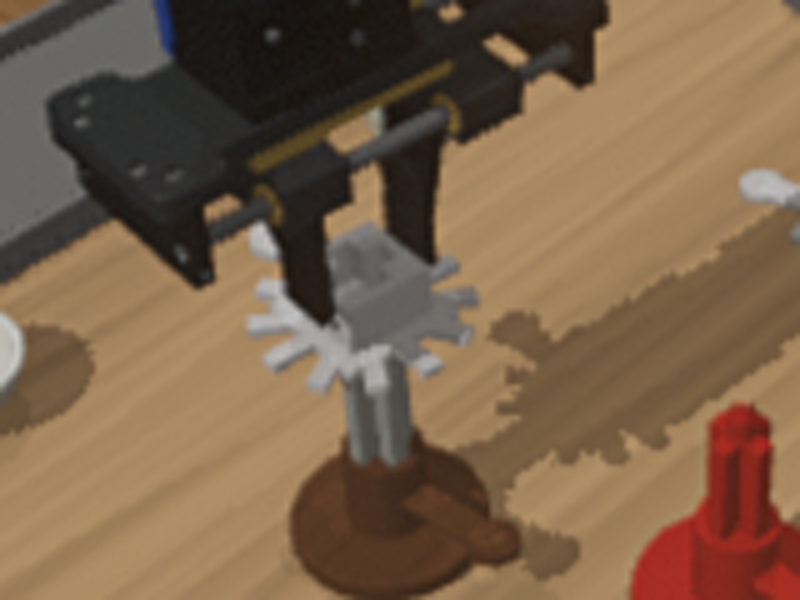

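```bash
python3 - <<'E'
from fit import *
import pickle
f=pickle.load(open("d5.pkl","rb"));m=f["ms"][0][0].astype(float)
im=f["image"].copy()
k=5;u0,v0=160,170
big=cv2.resize(im[170:290,160:320],None,fx=k,fy=k,interpolation=cv2.INTER_CUBIC)
def draw(P,c,x,y,a,z):
    q=proj(f,rz(np.array(P,float)/1000,a)+[x,y,z]);q=((q+.5-[u0,v0])*k).astype(np.int32);cv2.polylines(big,[q],True,c,1)
x,y,a,z=.5386,.0603,np.radians(-6.2),.1212
for h in(4,26): draw([[19,19,h],[-19,19,h],[-19,-19,h],[19,-19,h]],(0,255,0),x,y,a,z)
draw(cyl(44,4,4)[:48],(0,255,255),x,y,a,z); draw(cyl(11,4,4,58)[:48],(0,255,255),x,y,a,z)
draw(cyl(13,50,98)[48:],(255,0,255),.538,.0600,0,0);draw(cyl(17,50,50)[:48],(255,0,255),.538,.0600,0,0)
draw(cyl(42,12,12)[:48],(255,0,255),.538,.06,0,0)
cv2.imwrite("pics/ov5.png",big)
E
```

```text
(no output)
```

View pics/ov5.png

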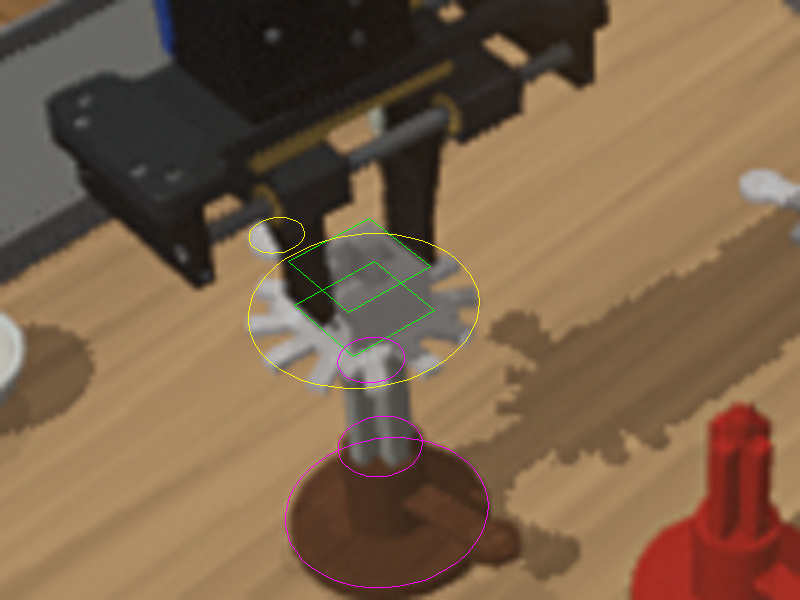

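```bash
python3 - <<'E'
from h import *
env.move_straight([.5368,.0595,.110],rate=.05)
st()
r=env.move_straight([.5368,.0595,.080],rate=.03,force_limit=4)
s=st(r)
E
```

```text
15.19 [0.5367 0.0594 0.1102] yaw 173.7 op 37.6 F [ 0.4 -0.3 -1.2] M [-0.01  0.   -0.02]
False 16.34 [0.5368 0.0595 0.0801] yaw 173.7 op 37.3 F [-0.3  0.2 -0.8] M [-0.04 -0.02  0.  ]
```

```bash
python3 - <<'E'
from h import *
for z in(.065,.050,.0435):
    r=env.move_straight([.5368,.0595,z],rate=.04,force_limit=5)
    st(r)
    if r: break
else:
    r=env.move_straight([.5368,.0595,.036],rate=.015,force_limit=4);st(r)
shot("side","side6",(160,170,320,290))
E
```

```text
False 16.87 [0.5367 0.0594 0.0646] yaw 173.7 op 37.3 F [ 1.3  0.1 -1.8] M [-0.04 -0.2  -0.04]
False 17.39 [0.5367 0.0595 0.0497] yaw 173.7 op 37.6 F [-0.  -0.  -2.1] M [-0.03 -0.19 -0.01]
False 17.7 [0.5367 0.0595 0.0432] yaw 173.7 op 37.5 F [ 1.1  0.5 -0.9] M [-0.04 -0.23 -0.02]
True 18.02 [0.5367 0.0595 0.0409] yaw 173.71 op 37.7 F [-1.4 -0.5  3.4] M [ 0.07  0.19 -0.01]
```

View pics/side6.png

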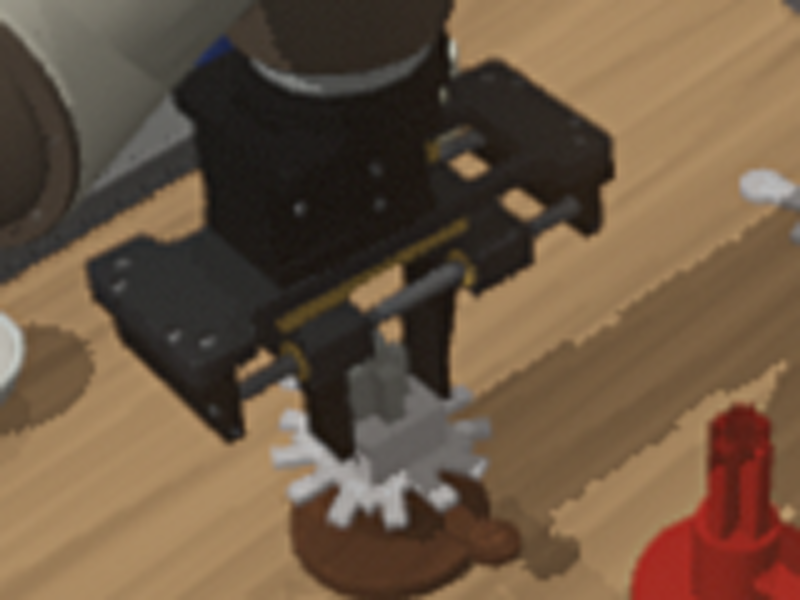

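```bash
python3 - <<'E'
from h import *
env.gripper_to(1.0)
st("rel")
env.move_straight([.5368,.0595,.17],rate=.2)
env.goto([.5085,-.2315,.12],[-90,0,12.3])
s=st("above");print(s["joint_positions"].round(1))
env.move_straight([.5085,-.2315,.02],rate=.15,force_limit=8)
r=env.move_straight([.5085,-.2315,-.008],rate=.06,force_limit=6);st(r)
shot("side","side7",(160,140,400,320));shot("side","side7b",(280,160,400,250))
E
```

```text
rel 19.12 [0.5361 0.0593 0.04  ] yaw 173.68 op 87.2 F [-0.2  0.4  0.3] M [-0.05 -0.   -0.  ]
above 21.88 [ 0.5086 -0.2313  0.1198] yaw 12.35 op 86.9 F [0.  0.6 0.7] M [ 0.07 -0.11 -0.03]
[ -7.8  19.5 -15.2   0.  -55.4 -69.8]
False 23.32 [ 0.5085 -0.2316 -0.0083] yaw 12.31 op 86.9 F [-0.8 -0.2 -0.2] M [ 0.09 -0.15  0.04]
```

View pics/side7.png

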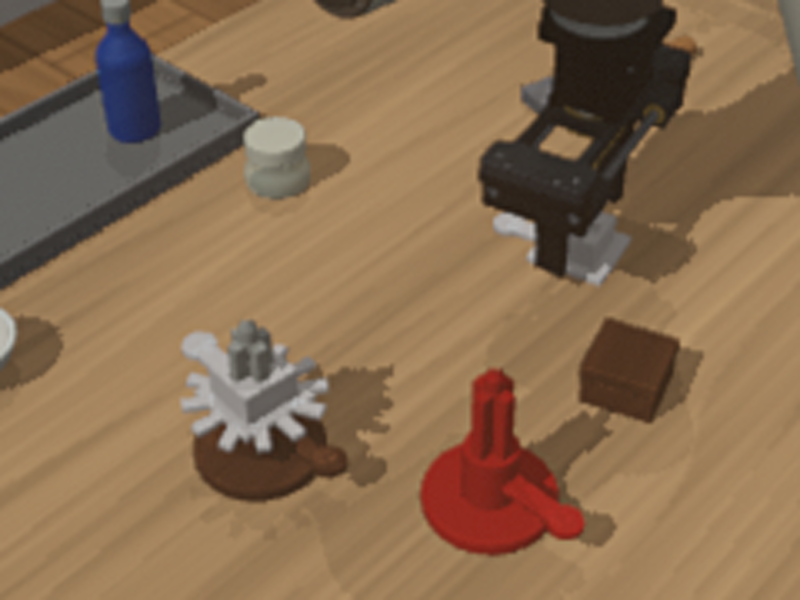

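View pics/side7b.png

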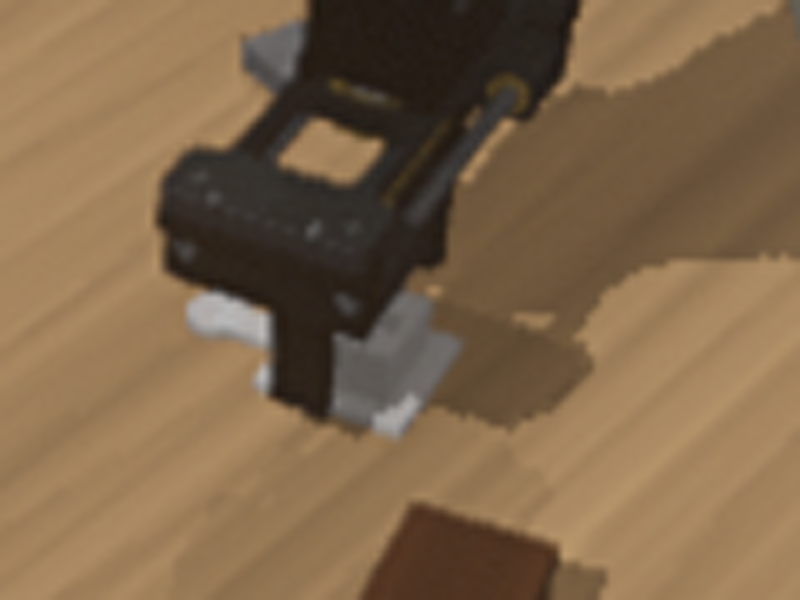

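```bash
python3 - <<'E'
from h import *
import pickle
env.gripper_to(0.0,30);st("grip")
env.move_straight([.5085,-.2315,.15],rate=.18)
env.goto([.5368,.0595,.150],[-90,0,173.7])
env.move_straight([.5368,.0595,.112],rate=.1,force_limit=6)
st()
f=shot("side","side8",(160,170,320,290));pickle.dump(f,open("d8.pkl","wb"))
from fit import *
k=5;u0,v0=160,170
big=cv2.resize(f["image"][170:290,160:320],None,fx=k,fy=k,interpolation=cv2.INTER_CUBIC)
def draw(P,c,x,y,a,z):
    q=proj(f,rz(np.array(P,float)/1000,a)+[x,y,z]);q=((q+.5-[u0,v0])*k).astype(np.int32);cv2.polylines(big,[q],True,c,1)
x,y,a,z=.5368,.0595,np.radians(173.7-12.3+12.3),.1203
for h in(4,26): draw([[19,19,h],[-19,19,h],[-19,-19,h],[19,-19,h]],(0,255,0),x,y,a,z)
draw([[29,29,4],[-29,29,4],[-29,-29,4],[29,-29,4]],(0,255,255),x,y,a,z); draw(cyl(11,4,4,58)[:48],(0,255,255),x,y,a,z)
b=np.radians(-6.3)
for h in(4,26): draw([[19,19,h],[-19,19,h],[-19,-19,h],[19,-19,h]],(255,0,255),x,y,b,.05)
draw(cyl(11,4,4,58)[:48],(255,0,255),x,y,b,.05)
cv2.imwrite("pics/ov8.png",big)
E
```

```text
grip 24.29 [ 0.5085 -0.2315 -0.008 ] yaw 12.3 op 37.6 F [-1.1 -0.3  0.3] M [-0.   -0.17  0.03]
 27.81 [0.5372 0.0593 0.1122] yaw 173.69 op 37.5 F [ 0.3 -0.6 -0.8] M [-0.   -0.06  0.01]
```

View pics/side8.png

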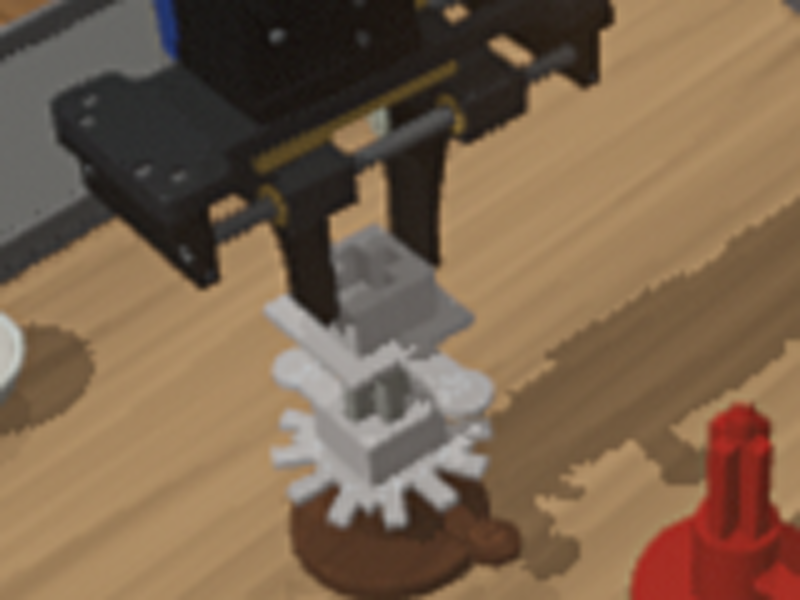

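View pics/ov8.png

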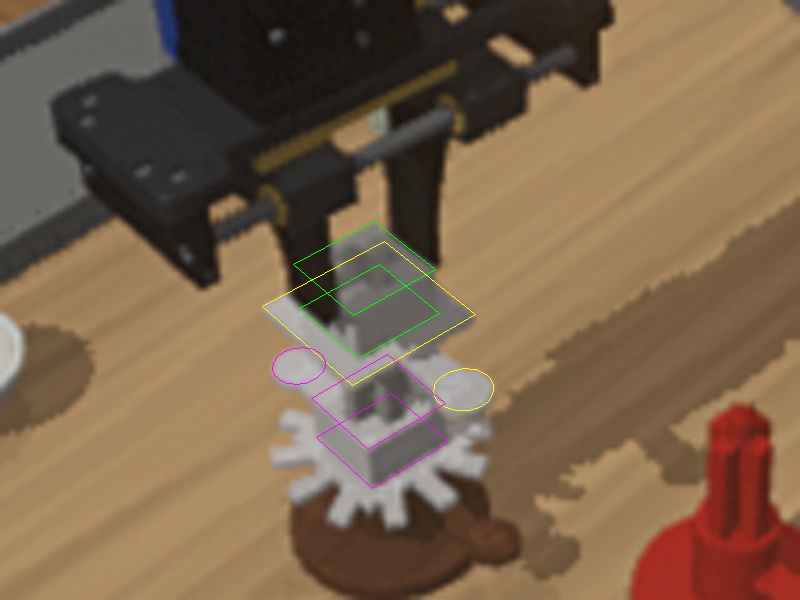

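```bash
python3 - <<'E'
from h import *
r=env.move_straight([.5368,.0595,.0835],rate=.03,force_limit=4)
st(r)
if not r:
    r=env.move_straight([.5368,.0595,.0705],rate=.03,force_limit=4);st(r)
    if not r:
        r=env.move_straight([.5368,.0595,.062],rate=.015,force_limit=4);st(r)
shot("side","side9",(160,170,320,290))
E
```

```text
True 28.58 [0.537  0.0594 0.0888] yaw 173.71 op 37.4 F [ 2.9 -0.8 -0.7] M [-0.24 -0.8   0.  ]
```

View pics/side9.png

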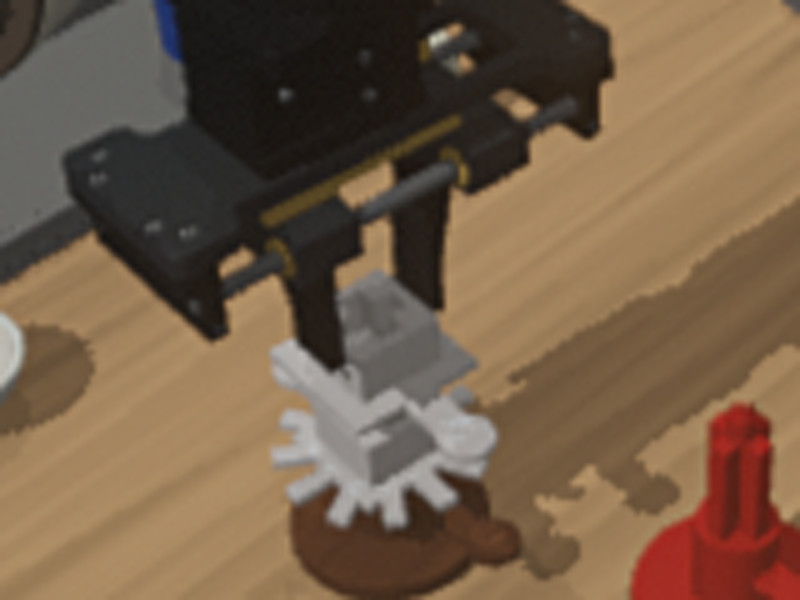

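```bash
python3 - <<'E'
from h import *
x,y=.5368,.0595
env.move_straight([x,y,.091],rate=.03)
for i in range(4):
    s=env.read_state();F=s["force"]
    if i==0: x+=.0012
    env.move_straight([x,y,.091],rate=.03);st("pre")
    r=env.move_straight([x,y,.0835],rate=.025,force_limit=4)
    s=st(r)
    if not r: break
    F=s["force"]; 
    if np.hypot(F[0],F[1])>1.5: x+=np.clip(F[0]*.0003,-.001,.001);y+=np.clip(F[1]*.0003,-.001,.001)
    else: break
print(x,y)
E
```

```text
pre 29.13 [0.5377 0.0594 0.0908] yaw 173.67 op 37.4 F [-0.4  0.7 -1.8] M [-0.01 -0.05  0.01]
False 29.58 [0.5379 0.0594 0.0832] yaw 173.68 op 37.5 F [-0.1 -0.2 -1.9] M [-0.05 -0.09 -0.02]
0.538 0.0595
```

Engaged freely after shifting 1.2 mm. Sliding home.

```bash
python3 - <<'E'
from h import *
r=env.move_straight([.538,.0595,.0705],rate=.03,force_limit=4);st(r)
if not r:
    r=env.move_straight([.538,.0595,.062],rate=.015,force_limit=4);s=st(r)
    if r and s["position"][2]<.0695:
        env.gripper_to(1.0);st("rel")
        env.move_straight([.538,.0595,.20],rate=.2)
        env.move_straight([.45,.25,.25],rate=.3)
        env.dwell(.3);st()
shot("side","side10",(160,170,320,290));shot("top","top10",(200,170,300,245))
E
```

```text
False 30.17 [0.538  0.0595 0.0704] yaw 173.69 op 37.5 F [-0.2  0.2 -1. ] M [-0.05 -0.05  0.01]
True 30.51 [0.5383 0.0596 0.068 ] yaw 173.7 op 37.7 F [-0.5  0.1  4.9] M [0.08 0.21 0.03]
rel 31.57 [0.5373 0.0593 0.0668] yaw 173.67 op 86.9 F [ 0.6  0.5 -0.3] M [-0.07 -0.02 -0.01]
 33.55 [0.4504 0.249  0.2497] yaw 173.56 op 87.3 F [ 0.9  0.1 -0.1] M [ 0.01  0.01 -0.02]
```

View pics/side10.png

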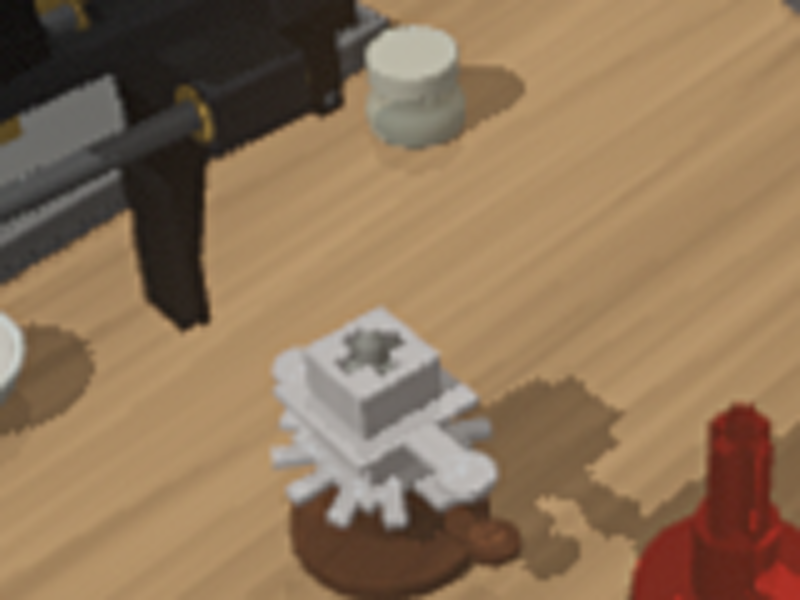

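View pics/top10.png

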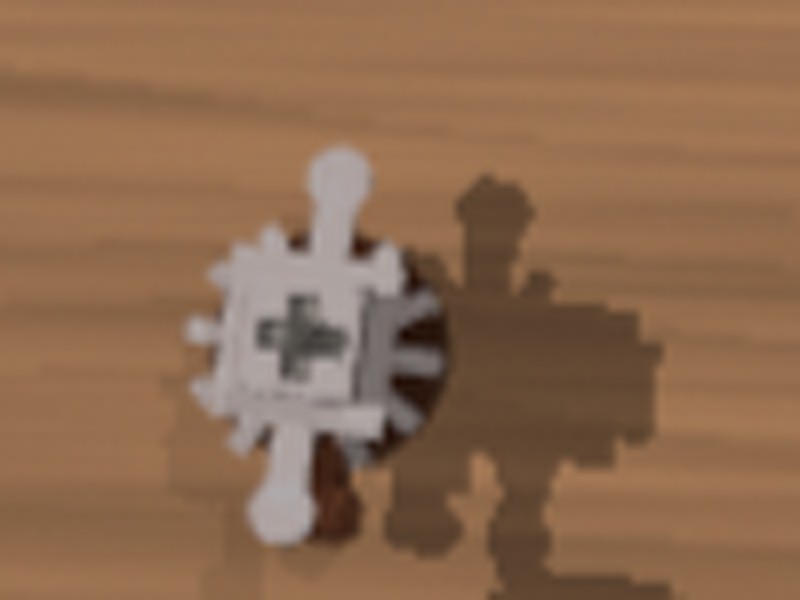

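Both views show the two tiers seated and level. The plain tab lies over the wooden tab and the toothed tab points the opposite way. The plain collar's corner is at about (375,435) in the side crop, flush on the toothed collar. The gripper is clear of everything, so I'm handing in.

```bash
python3 - <<'E'
from h import *
env.close_job();st()
E
```

```text
the job is handed in; nothing more can be done
the job is handed in; nothing more can be done
```

Both tiers are on the smaller dark stand, released and fully home, and I handed the job in at about 34 s of the 72 s allowed. It reported no verdict.

- **Toothed tier:** It stopped on contact at about 3 N, at exactly the height expected for fully home. Its tab points away from the wooden tab. I had estimated the rib angle from the images (about −0.11 rad from the world x axis). It dropped over the ribs at that angle, so no turning search was needed.
- **Plain tier:** It first caught at the rib tops with about 3 N sideways. I raised it, moved it 1.2 mm along +x, and it then slid down freely. It came home at about 5 N, again at the expected height, with its tab over the wooden tab.
- **Final pictures:** Both camera views show the tiers stacked and level with their tabs on opposite sides, and the gripper well clear. I never touched a bystander and the ones in view looked in place, but I did not measure their positions again at the end.

**What disagreed:**
- **First grasp missed:** The real fingertips sat roughly 12–19 mm higher than the reported tool point. I corrected the grasp height by 16 mm and worked relative to that, and the tier had not moved.
- **Position estimates:** The two cameras differed by up to 4 mm, so I corrected the toothed tier's approach from a picture overlay and the plain tier's by feel.

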